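Put the light socket away and shut the toolbox

ROBOT

A 7-joint arm with a two-finger parallel gripper is mounted at the origin on the work surface. World frame = base frame: x ahead of the robot, y to its left, z up, the work surface at z = 0. Lengths are in m, angles in rad, forces in N, time in s.
With the tool pointing down it reaches from about 0.4 to 0.85 m from the base axis. Payload 10.4 kg.
Tool frame: the origin (TCP) lies between the finger pads; the fingertips stand 17 mm ahead of it and the grasp point (between the pads) lies 2 mm behind it; z points along the fingers, y is the direction in which the jaws open and shut (so a half turn about z gives the same grasp; the last joint's range is limited). The gripper opens to 85 mm and grips with 20 to 120 N. Pads are 22 mm wide; open, the fingers measure 114 mm over their backs; the gripper's body (76 mm by 85 mm) begins 54 mm behind the grasp point. The pads swing forward as they close: fully open they stand 13 mm farther back than shut.
Start: joints at [-1.282, 0.332, -0.065, 1.46, 0.022, 1.35, -0.088], TCP at [0.192, 0.595, 0.248] pointing down, gripper open.
Joint ranges: [-2.6, 2.6], [-0.5, 2.12], [-1.47, 1.34], [0.16, 2.42], [-1.27, 4.41], [0.06, 2.06], [-2.6, 2.6]. Speed limits (rad/s): [2.22, 2.22, 2.79, 2.79, 3.14, 3.14, 3.14].

INTERFACE

Orientations are given as a unit quaternion [x, y, z, w].
In Python, from workcell import manip gives the robot as it stands.
- The arm moves only by the tool jog_arm, never from a script. Its argument "steps" is one flat list of numbers, 5 for each row, row after row: the finger opening in m, from 0 to 0.0854, then the shift along the tool's x, y, z in m, then the turn about the tool's z in rad. In form: [gripper, x, y, z, twist, gripper, x, y, z, twist, ...]. A call has exactly 10 rows; each row is the pose to reach, as a shift and turn from the pose commanded when the call began, along the tool's axes at that moment; what a row does not reach only later rows make up. A row lasts 1/10 s, in which the tool goes at most 50 mm and 8.59 degrees, less where a joint would pass 70% of its speed; a pose out of reach is approached as far as the arm can. A call with a gripper value outside its range is refused whole. The fingers move at their own pace and stop on an object; "grip_force" is the grip in N (left out, the last holds). Time passes only in rows, so rows that repeat a pose let the fingers close, or fill a call up. It gives the time, the measured TCP pose, the force and the opening at its end, in the units of the state.
- manip.get_obs(): the state, without advancing time (a new reading comes with each control period).
- manip.camera(name): name is "side" or "top" or "wrist"; returns (picture, depth): 400x640x3 uint8, red, green, blue; 400x640 float32, m along the optical axis (not along the pixel's ray), 0 where there is no reading.
- manip.calibration(name): a dict with "mtx" (3x3 intrinsics, pixels), "world_to_cam" (4x4, takes a point from world to camera coordinates). Camera axes: x right, y down, z forward; pixel columns grow to the right and rows downward; lengths in m; the calibration is good to about 2 mm. A picture is of the moment at which its call begins: read the wrist's pose just before it. calibration takes no time and is no camera call; for the wrist camera it gives the pose at the moment of the call.
- manip.hand_in(): hands the job in, once; it reports no verdict.
The state is a dict: "clock": time; "joint_pos": joint angles; "joint_velocities": joint speeds; "tau": joint torques, N m; "position": TCP position; "ee_rot": TCP orientation; "ft_force": force on the tool from outside, world axes, zero at the start; "torque": the same for the moment, N m; "grip_width": opening from 0.0 (shut) to 1.0 (fully open).
Only numpy, scipy, OpenCV 4.12 (cv2) and the standard library are available. Lean on these libraries where they do the work, as an engineer would, in place of code of your own. Each camera call takes 0.05 s, during which the arm holds its last target.

TASK

Set the white porcelain light socket down in the empty larger bay of the grey toolbox without dropping it, and let go of it. Then push the leaning lid over past upright until it goes by itself, take your hand off and let its own weight swing it down; last, press the front edge of the lid down gently over the catch until it snaps shut and stays shut. Leave everything else on the bench and in the box where it is.

Things in the scene. Friction and masses are not known exactly. Their poses are not given: they have to be found in the camera images.
- socket_center (a point): White porcelain light socket, loose, upright on the bench: foot 52 mm across, 8 mm high, narrowing by 12 mm height to a round body 40 mm across; 48 mm tall, 0.14 kg; brass ring and black recess on top. This point is its centre, 24 mm above its underside. Socket, jar and sanding block stand in any order on the open part of the bench.
- socket: The same socket; origin at the centre of its underside, z along its axis.
- toolbox: Grey sheet-steel toolbox, fixed: 170 deep (x), 290 wide (y), 85 mm high, walls 3 mm. Origin: centre of the underside; +x from the front wall to the hinged rear, y along the hinge. A divider 60 mm high at y -45 splits it: the -y bay holds the C-clamp; the larger +y bay (y -43 to 142, x -82 to 82) is empty but for a roller catch (x -82 to -56, y -22 to 22) and a buffer in the front corner.
- bay (a point): Point on the floor of the empty larger bay, 3 mm above the bench, clear of walls and catch: x -20, y +55 mm in the toolbox's frame.
- lid (a joint): Lid angle, rad: about 0 shut, 1.57 upright, starts leaning back at 1.70 to 1.95 (stop). Stiff hinges: near upright it stays where it is left, and falls only 0.3 to 0.5 rad past upright (at 1.25 to 1.1, unknown beforehand). It sinks in 1 to 3 s and rests, unshut, on two soft sprung rubber buffers at 0.07 to 0.09. Snapped in, it reads between -0.07 and 0.02, unknown beforehand.
- lid_edge (a point): Middle of the lid's free (front) edge on its outer face, 176 mm from the hinge axis; z axis: outer face's normal, up when shut. The lid is a grey sheet-steel pan, 0.35 kg, 178 mm from hinge to edge, 298 mm wide, 34 mm deep skirt at the edge and sides; a flat carry handle (130 mm long, 11 mm high) lies across the middle of the outer face. Pushing it over takes 1 to 2 N here.
- lid_press (a point): Place to press on the lid's outer face, over the catch: 155 mm from the hinge axis, 21 mm in from the edge; axes as lid_edge. From its rest it goes down softly (1 to 4 N) for 3 to 16 mm, then takes 7 to 12 N to snap between the catch's sprung rollers, with a hard stop 2.5 mm below. The catch height differs by 12 mm, unseen, and must be felt. Unsnapped, the lid comes back up. Over 25 N dents it.
- lid_hinge (a point): Middle of the lid's hinge axis, 90 mm above the bench, at x +88 mm in the toolbox's frame; the axis runs along the toolbox's y. The lid's outer face lies 11 mm from the axis.
- jar: Bystander: transparent jar of screws with a grey flip-top lid, 66 mm across, 91 mm tall; origin under its centre.
- sanding_block: Bystander: cork sanding block 85 x 50 x 30 mm; origin under its centre.
- spirit_level: Bystander: yellow plastic spirit level 230 x 45 x 18 mm lying flat; origin under its centre, length along x.
- mallet: Bystander: blue silicone mallet, head 90 mm long and 56 mm across, handle 250 mm to -x; origin under the head.
- screwdriver: Bystander: screwdriver lying on the bench along its x; origin under its middle.
- c_clamp: Bystander: steel C-clamp with a screw knob, about 130 x 65 x 14 mm, lying in the smaller bay of the toolbox; origin in the middle of its frame.
Mind the look-alikes: they are no part of the job. What is shaped like the socket but red is not meant.

How it is judged:
On the way, in this order (a step that is already met when the one before it is completed fails the run):
1. the socket stands or lies in the larger bay, let go and at rest (x of socket_center in the frame of toolbox between -0.082 and 0.082 m and y of socket_center in the frame of toolbox between -0.043 and 0.142 m and z of socket_center in the frame of toolbox below 0.045 m and linear speed of socket below 0.02 m/s and contact force between the fingers and socket below 0.1 N), for 0.2 s.
2. the lid has swung down by its own weight and rests on the buffers, untouched (value of joint lid below 0.15 rad and velocity of joint lid between -0.05 and 0.05 rad/s and contact force between each of the arm, the fingers and lid below 0.1 N), for 0.2 s.
3. the lid has been pressed down, the catch has snapped and holds it, untouched (value of joint lid below 0.025 rad and velocity of joint lid between -0.05 and 0.05 rad/s and contact force between each of the arm, the fingers and lid below 0.1 N), for 0.3 s.
At the end, for the whole second after the job is handed in: The socket is in the larger bay of the toolbox (its centre within the bay's walls and less than 45 mm above the box's underside), at rest and let go; the lid is held shut by the catch (joint below 0.025 rad, where an unsnapped lid stands at 0.035 or more), at rest and untouched (all of step 1 and all of step 3).
It fails at once if the lid is pushed or pressed with more than 25 N (contact force between any of the arm, the fingers and lid above 25 N).
It fails at once if the hand guides the lid down instead of letting it swing shut by itself (fingers on the lid between 0.2 and 0.85 rad) (contact force between any of the fingers, the arm and lid above 0.5 N and value of joint lid between 0.2 and 0.85 rad).
It fails at once if the socket is dropped (moving faster than 0.7 m/s while nothing holds it) (contact force between the fingers and socket below 0.1 N and linear speed of socket above 0.7 m/s).
It fails at once if a bystander is moved by more than 20 mm (distance of any of jar, sanding_block, spirit_level, mallet, screwdriver, c_clamp from where it was at the start of the episode above 0.02 m).
It also fails if it takes over 67 s, if anything falls off the work surface, if the arm or the gripper's body presses on something with over 40 N, if the wrist force passes 120 N, or if a joint passes its speed limit or range.

## Working session

There is one attempt and no reset: what is moved stays moved. The work goes in short steps, Python scripts to look and compute and a tool call to move; the robot and the scene stay as the last step left them, time stands still between calls to the robot, and variables do not carry over. Pictures are saved under pics/ and viewed, and the job is handed in when it is done.

Besides the shell and the picture viewer there is one more tool, called after "Emit:" as name(argument=value, ...) on one line, values as JSON. jog_arm: Moves the arm, as the interface text tells. Its arguments: {"type":"object","properties":{"steps":{"type":"array"},"grip_force":{"type":"number"}},"required":["steps"]}

```bash
mkdir -p pics; cat > h.py <<'E'
import numpy as np, cv2
from workcell import manip
def snap(n,f):
    im,d=manip.camera(n); c=manip.calibration(n)
    cv2.imwrite(f'pics/{f}.png',im[:,:,::-1]); np.savez(f'pics/{f}.npz',im=im,d=d,K=c['mtx'],T=c['world_to_cam'])
    return im,d,c
def load(f):
    return np.load(f'pics/{f}.npz')
def cloud(z):
    d=z['d'];K=z['K'];T=np.linalg.inv(z['T'])
    v,u=np.mgrid[:400,:640]
    P=np.stack([(u-K[0,2])/K[0,0]*d,(v-K[1,2])/K[1,1]*d,d,np.ones_like(d)],-1)@T.T
    P=P[...,:3]; P[d==0]=np.nan
    return P
E
python3 - <<'E'
from h import *
for n in('top','side'): snap(n,n+'0')
o=manip.get_obs()
for k in o: print(k,np.round(o[k],3))
E
```

```text
clock 0.1
joint_pos [-1.282  0.333 -0.065  1.461  0.022  1.35  -0.089]
joint_velocities [ 0.001 -0.001 -0.    -0.004 -0.001  0.     0.   ]
tau [ 2.0000e-03 -6.2675e+01  5.0000e-02 -3.9243e+01  1.6000e-02  7.0000e-03
  0.0000e+00]
position [0.192 0.595 0.248]
ee_rot [ 0.155  0.988 -0.001 -0.   ]
ft_force [ 0.655 -0.577  0.232]
torque [ 0.026 -0.017  0.037]
grip_width 1.0
```

View pics/top0.png

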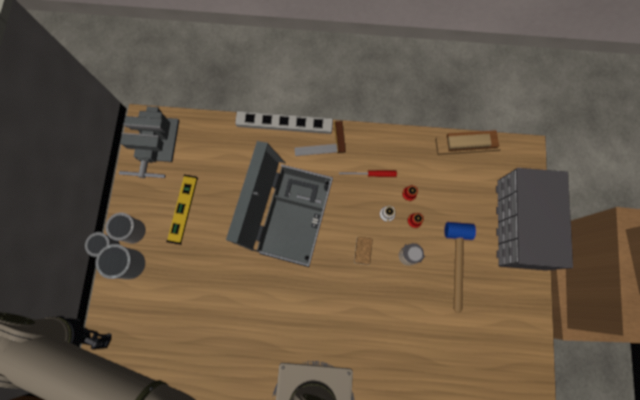

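View pics/side0.png

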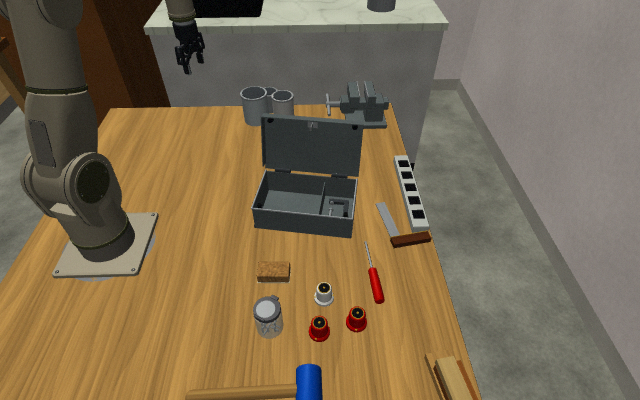

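Candidates: white socket at top px (388,213), the red look-alikes at (410,192) and (416,220). In the side view the white one is at (324,292). The white one fits, and I'll confirm it with a crop and measure.

```bash
python3 - <<'E'
from h import *
z=load('top0');P=cloud(z);im=z['im']
a=cv2.resize(im[150:270,330:490],None,fx=5,fy=5,interpolation=cv2.INTER_CUBIC)[:, :,::-1]
cv2.imwrite('pics/crop0.png',a[:600,:800])
print(z['K'])
for n,(u,v) in dict(sock=(388,213),red1=(410,192),red2=(416,220),jar=(412,253),sand=(364,250),mal=(460,230),bench=(400,300),lidtop=(255,195),box_fr=(331,181),box_fl=(309,263),floor=(290,230)).items(): print(n,np.round(P[v,u],3))
for f in('top0','side0'):
    P=cloud(load(f));im=load(f)['im'].astype(int)
    g=(im.min(-1)>130)&(im.max(-1)-im.min(-1)<30)&(P[...,2]>0.004)&(P[...,2]<0.07)&(P[...,0]>.35)&(P[...,0]<.75)&(P[...,1]<-.1)
    n,l,s,c=cv2.connectedComponentsWithStats(g.astype(np.uint8))
    for i in range(1,n):
        if s[i,4]>8: q=P[l==i];print(f,c[i].round(),s[i,4],q.min(0).round(3),q.max(0).round(3))
    # box rim points
    b=(abs(P[...,2]-.085)<.004)&(P[...,0]>.3)&(P[...,0]<.8)&(P[...,1]<.3)&(P[...,1]>-.1)&(im.max(-1)-im.min(-1)<25)
    q=P[b];print(len(q)); 
    if len(q): print(cv2.minAreaRect(q[:,:2].astype(np.float32)))
E
```

```text
[[420.29550829   0.         319.45892687]
 [  0.         420.29550829 200.14912763]
 [  0.           0.           1.        ]]
sock [ 0.613 -0.199  0.053]
red1 [ 0.691 -0.269  0.048]
red2 [ 0.598 -0.292  0.048]
jar [ 0.484 -0.273  0.092]
sand [ 0.488 -0.129  0.032]
mal [ 0.576 -0.435  0.052]
bench [ 0.339 -0.259  0.001]
lidtop [0.609 0.221 0.176]
box_fr [ 0.697 -0.004  0.084]
box_fl [0.427 0.045 0.083]
floor [0.538 0.12  0.004]
top0 [382. 216.] 23 [ 0.597 -0.2    0.005] [ 0.625 -0.178  0.029]
top0 [385. 214.] 9 [ 0.604 -0.197  0.041] [ 0.618 -0.185  0.054]
331
((0.5804292559623718, 0.10957524925470352), (0.18546652793884277, 0.2963460087776184), 79.8742904663086)
side0 [322. 291.] 23 [ 0.601 -0.219  0.045] [ 0.634 -0.197  0.049]
side0 [323. 301.] 54 [ 0.596 -0.227  0.005] [ 0.643 -0.204  0.013]
568
((0.5777838826179504, 0.11196786165237427), (0.1931186020374298, 0.29772162437438965), 79.93106842041016)
```

View pics/crop0.png

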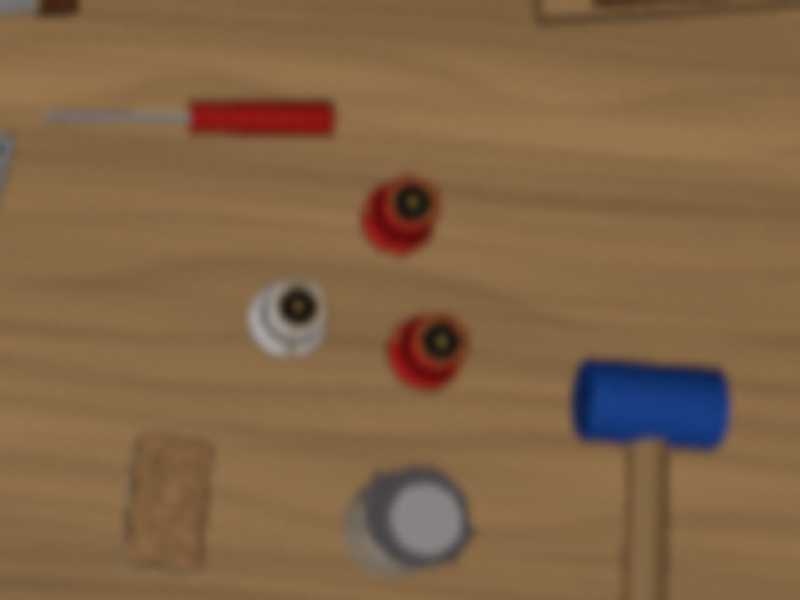

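The crop confirms the white socket (top px 388,213), about (0.618,-0.202). Next I lift and travel over to it while turning the jaws.

Emit:
jog_arm(steps=[0.085,-0.02,-0.02,-0.05,0.1,0.085,-0.05,-0.05,-0.09,0.25,0.085,-0.08,-0.08,-0.12,0.4,0.085,-0.12,-0.12,-0.13,0.55,0.085,-0.155,-0.155,-0.13,0.7,0.085,-0.19,-0.19,-0.13,0.85,0.085,-0.225,-0.225,-0.13,1.0,0.085,-0.26,-0.26,-0.13,1.15,0.085,-0.295,-0.29,-0.13,1.3,0.085,-0.33,-0.325,-0.13,1.43], grip_force=40)

```text
clock: 1.1
position: [0.3991, 0.1964, 0.3782]
ee_rot: [0.767, 0.642, 0.0, -0.0]
ft_force: [1.6, 0.4, 0.2]
grip_width: 0.996
```

```bash
python3 - <<'E'
from h import *
from scipy.optimize import least_squares
o=manip.get_obs()
for k in('clock','joint_pos','position','ee_rot','ft_force'): print(k,np.round(o[k],3))
E
```

```text
clock 1.1
joint_pos [-0.914 -0.133  0.318  1.692  0.041  1.576 -0.776]
position [0.399 0.196 0.378]
ee_rot [ 0.767  0.642  0.    -0.   ]
ft_force [1.563 0.402 0.197]
```

Emit:
jog_arm(steps=[0.085,-0.035,0.028,0,0,0.085,-0.075,0.06,0.01,0,0.085,-0.115,0.092,0.03,0,0.085,-0.15,0.12,0.05,0,0.085,-0.19,0.152,0.07,0,0.085,-0.225,0.18,0.09,0,0.085,-0.26,0.208,0.11,0,0.085,-0.295,0.236,0.13,0,0.085,-0.325,0.26,0.15,0,0.085,-0.344,0.276,0.16,0])

```text
clock: 2.1
position: [0.6116, -0.1907, 0.2154]
ee_rot: [0.766, 0.643, -0.002, -0.001]
ft_force: [0.1, 0.9, 0.5]
grip_width: 0.995
```

```bash
python3 - <<'E'
from h import *
snap('wrist','w1'); snap('top','top1')
o=manip.get_obs()
for k in('clock','joint_pos','position','ee_rot','ft_force'): print(k,np.round(o[k],3))
for f in('w1','top1'):
    z=load(f);P=cloud(z);im=z['im'].astype(int)
    # white-ish foot+body
    g=(im.max(-1)-im.min(-1)<35)&(im.min(-1)>90)&(P[...,2]>0.003)&(P[...,2]<0.07)&(abs(P[...,0]-.618)<.06)&(abs(P[...,1]+.202)<.06)
    q=P[g];print(f,len(q)); 
    if len(q): print(q.min(0).round(3),q.max(0).round(3))
E
```

```text
clock 2.2
joint_pos [-0.315  0.462  0.746  1.493 -0.314  1.315  0.284]
position [ 0.611 -0.191  0.215]
ee_rot [ 0.766  0.642 -0.002 -0.001]
ft_force [-0.025  0.379  0.396]
w1 1123
[ 0.593 -0.221  0.003] [ 0.644 -0.177  0.049]
top1 0
```

View pics/w1.png

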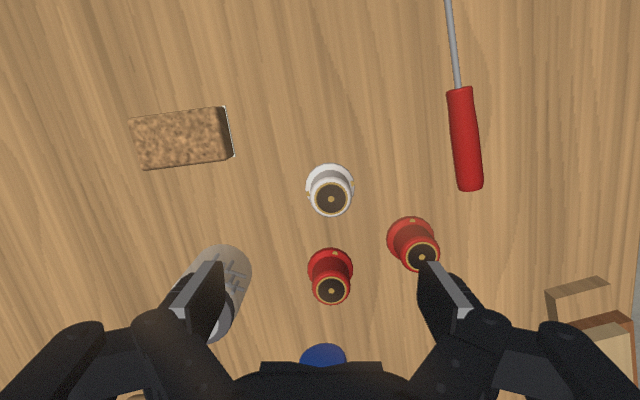

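View pics/top1.png

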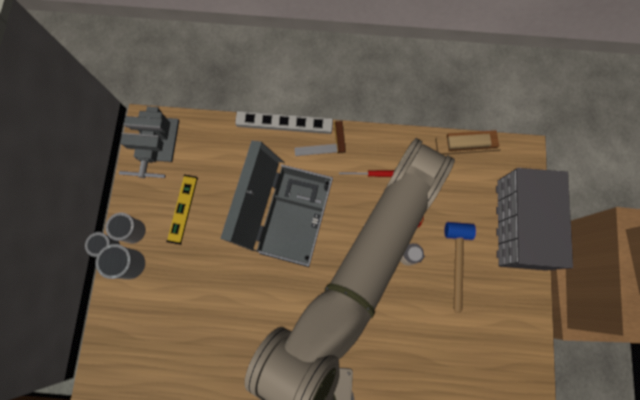

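The wrist view shows the white socket at (330,190) and the reds at (330,277) and (413,245). Its foot measures about 51 mm with centre (0.6185,-0.203), which fits the given size. I descend and check before closing.

Emit:
jog_arm(steps=[0.085,-0.0105,0.0095,0.01,0,0.085,-0.0105,0.0095,0.04,0,0.085,-0.0105,0.0095,0.07,0,0.085,-0.0105,0.0095,0.1,0,0.085,-0.0105,0.0095,0.13,0,0.085,-0.0105,0.0095,0.15,0,0.085,-0.0105,0.0095,0.165,0,0.085,-0.0105,0.0095,0.175,0,0.085,-0.0105,0.0095,0.181,0,0.085,-0.0105,0.0095,0.181,0])

```text
clock: 3.2
position: [0.6196, -0.1993, 0.0372]
ee_rot: [0.765, 0.644, -0.0, -0.0]
ft_force: [0.2, 0.4, -0.1]
grip_width: 0.989
```

```bash
python3 - <<'E'
from h import *
snap('wrist','w2');snap('side','s2')
o=manip.get_obs()
for k in('clock','joint_pos','position','ee_rot','ft_force'): print(k,np.round(o[k],3))
E
```

```text
clock 3.3
joint_pos [-0.23   0.659  0.647  1.618 -0.449  1.017  0.385]
position [ 0.62  -0.2    0.038]
ee_rot [0.765 0.644 0.    0.   ]
ft_force [ 0.094 -0.033  0.85 ]
```

View pics/w2.png

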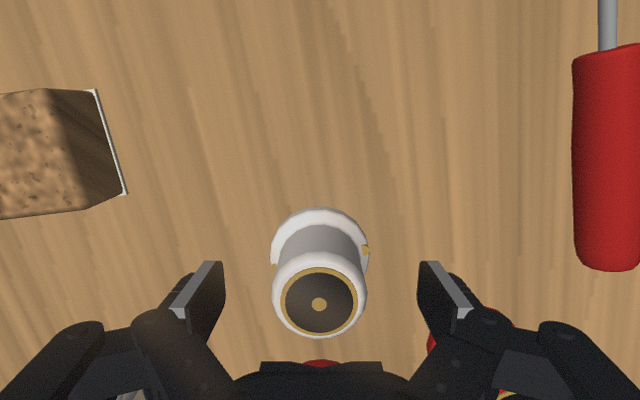

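View pics/s2.png

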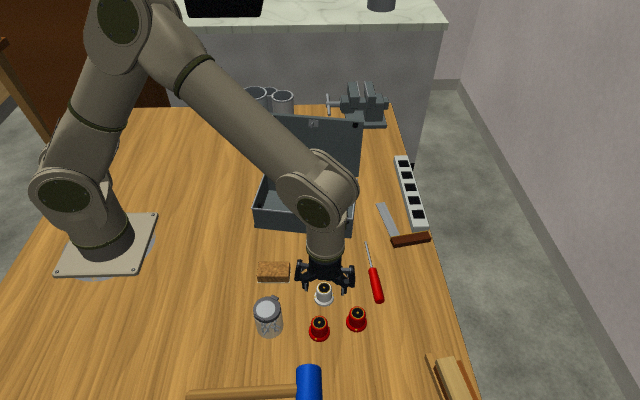

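The socket sits between the pads with its top at (319,303). Checking the offset.

```bash
python3 - <<'E'
from h import *
z=load('w2');P=cloud(z);im=z['im'].astype(int)
g=(P[...,2]>.044)&(P[...,2]<.055)&(abs(P[...,0]-.618)<.03)&(abs(P[...,1]+.202)<.03)
q=P[g];print(len(q),q.min(0).round(4),q.max(0).round(4),((q.min(0)+q.max(0))/2).round(4)); print(P[303,319])
v,u=np.nonzero(g);print(u.min(),u.max(),v.min(),v.max())
b=load('top1');Pb=cloud(b)
print(z['T'].round(3))
E
```

```text
6539 [ 0.5993 -0.2183  0.044 ] [ 0.6386 -0.1797  0.0521] [ 0.619 -0.199  0.048]
[ 0.61925595 -0.19928133  0.05085337]
271 366 251 338
[[ 0.985 -0.17   0.001 -0.645]
 [-0.163 -0.944  0.287 -0.063]
 [-0.048 -0.283 -0.958  0.151]
 [ 0.     0.     0.     1.   ]]
```

Emit:
jog_arm(steps=[0.085,0,0,0.003,0,0.03,0,0,0.003,0,0.03,0,0,0.003,0,0.03,0,0,0.003,0,0.03,0,0,0.003,0,0.03,0,0,0.003,0,0.03,0,0,0.003,0,0.03,0,0,0.003,0,0.03,0,0,0.003,0,0.03,0,0,0,0], grip_force=40)

```text
clock: 4.3
position: [0.6192, -0.1992, 0.0367]
ee_rot: [0.765, 0.644, -0.0, -0.001]
ft_force: [-0.4, 0.3, -1.2]
grip_width: 0.452
```

```bash
python3 - <<'E'
from h import *
th=np.deg2rad(79.9);ex=np.array([np.cos(th),np.sin(th)]);ey=np.array([-ex[1],ex[0]])
for f in('top0','side0'):
    P=cloud(load(f));im=load(f)['im'].astype(int)
    C=np.array([.579,.111])
    L=np.stack([(P[...,:2]-C)@ex,(P[...,:2]-C)@ey,P[...,2]],-1)
    b=(abs(L[...,2]-.085)<.004)&(abs(L[...,0])<.12)&(abs(L[...,1])<.17)
    q=L[b]
    for lo,hi in((-.12,-.07),(-.07,.04),(.04,.1)):
        s=q[(q[:,0]>lo)&(q[:,0]<hi)]
        if len(s): print(f,len(s),np.percentile(s,[1,50,99],axis=0).round(4).tolist())
    s=q[(q[:,0]<-.07)]
    if len(s)>5: print('front slope',np.polyfit(s[:,1],s[:,0],1))
    # lid
    m=(L[...,2]>.12)&(L[...,2]<.3)&(L[...,0]>.05)&(L[...,0]<.25)&(abs(L[...,1])<.17)
    s=L[m];print('lid',len(s));
    if len(s):
        print(np.percentile(s,[1,50,99],axis=0).round(3).tolist())
        for zz in(.14,.17,.2,.23,.26):
            k=s[abs(s[:,2]-zz)<.01]
            if len(k):print(zz,np.percentile(k,[2,50,98],axis=0).round(3).tolist())
    w=L[(L[...,2]>.255)&(L[...,2]<.3)&(abs(L[...,0])<.3)&(abs(L[...,1])<.2)]
    if len(w):print('top',len(w),np.percentile(w,[2,50,98],axis=0).round(3).tolist())
E
```

```text
top0 155 [[-0.0945, -0.1468, 0.0815], [-0.0912, 0.007, 0.086], [-0.0721, 0.1459, 0.0888]]
top0 101 [[-0.0681, -0.149, 0.0813], [-0.0133, -0.1423, 0.0862], [0.0383, 0.1462, 0.0889]]
top0 139 [[0.0414, -0.1494, 0.0812], [0.0767, -0.0062, 0.0858], [0.0914, 0.146, 0.089]]
front slope [-0.00492746 -0.08950468]
lid 2522
[[0.078, -0.149, 0.121], [0.113, -0.001, 0.22], [0.139, 0.147, 0.268]]
0.14 [[0.072, -0.148, 0.13], [0.104, -0.006, 0.141], [0.108, 0.142, 0.15]]
0.17 [[0.082, -0.148, 0.16], [0.112, -0.004, 0.17], [0.116, 0.146, 0.18]]
0.2 [[0.086, -0.148, 0.19], [0.118, -0.034, 0.194], [0.12, 0.147, 0.208]]
0.23 [[0.094, -0.15, 0.22], [0.101, -0.148, 0.23], [0.125, 0.147, 0.239]]
0.26 [[0.105, -0.145, 0.253], [0.122, 0.003, 0.261], [0.139, 0.142, 0.268]]
top 1147 [[0.105, -0.145, 0.256], [0.121, 0.004, 0.261], [0.138, 0.142, 0.268]]
side0 250 [[-0.0957, -0.1468, 0.0812], [-0.0919, -0.005, 0.0859], [-0.0719, 0.1461, 0.0887]]
side0 107 [[-0.0671, -0.1478, 0.0817], [-0.0167, 0.1416, 0.0857], [0.0392, 0.1479, 0.0882]]
side0 245 [[0.0458, -0.1469, 0.081], [0.0774, -0.0022, 0.085], [0.0946, 0.1479, 0.0889]]
front slope [ 0.00013276 -0.0904086 ]
lid 4511
[[0.082, -0.147, 0.121], [0.117, 0.0, 0.192], [0.137, 0.147, 0.265]]
0.14 [[0.075, -0.143, 0.13], [0.105, 0.004, 0.14], [0.111, 0.146, 0.15]]
0.17 [[0.085, -0.144, 0.16], [0.113, 0.005, 0.17], [0.119, 0.146, 0.18]]
0.2 [[0.093, -0.142, 0.19], [0.122, 0.003, 0.2], [0.127, 0.146, 0.209]]
0.23 [[0.099, -0.144, 0.22], [0.13, -0.002, 0.23], [0.136, 0.146, 0.24]]
0.26 [[0.103, -0.146, 0.251], [0.118, -0.003, 0.261], [0.14, 0.146, 0.266]]
top 485 [[0.104, -0.145, 0.256], [0.118, -0.003, 0.261], [0.139, 0.144, 0.266]]
```

Emit:
jog_arm(steps=[0.03,0,0,-0.01,0,0.03,0,0,-0.03,0,0.03,0,0,-0.055,0,0.03,0,0,-0.08,0,0.03,0,0,-0.105,0,0.03,0,0,-0.125,0,0.03,0.02,0,-0.14,0,0.03,0.05,0.0,-0.15,0,0.03,0.08,-0.01,-0.15,0,0.03,0.11,-0.02,-0.15,0])

```text
clock: 5.3
position: [0.6184, -0.0867, 0.1879]
ee_rot: [0.765, 0.644, 0.0, 0.0]
ft_force: [0.5, 0.1, -1.3]
grip_width: 0.452
```

Emit:
jog_arm(steps=[0.03,0.03,-0.025,0,0,0.03,0.065,-0.052,0,0,0.03,0.1,-0.08,0,0,0.03,0.135,-0.107,0,0,0.03,0.155,-0.123,0.0,0,0.03,0.161,-0.128,0.02,0,0.03,0.161,-0.128,0.05,0,0.03,0.161,-0.128,0.075,0,0.03,0.161,-0.128,0.1,0,0.03,0.161,-0.128,0.12,0])

```text
clock: 6.3
position: [0.5193, 0.0925, 0.0663]
ee_rot: [0.765, 0.644, -0.0, -0.0]
ft_force: [1.3, -1.2, -0.4]
grip_width: 0.45
```

```bash
python3 - <<'E'
from h import *
snap('wrist','w3');snap('side','s3')
o=manip.get_obs()
for k in('clock','joint_pos','position','ee_rot','ft_force','grip_width'): print(k,np.round(o[k],3))
a=np.hstack([cv2.imread('pics/w3.png')[:,:400],cv2.imread('pics/s3.png')[60:460,150:550]]) if 0 else 0
E
```

```text
clock 6.4
joint_pos [-0.813  0.352  0.639  1.94  -0.257  0.935 -0.219]
position [0.518 0.092 0.065]
ee_rot [ 0.765  0.644 -0.002 -0.001]
ft_force [-1.025  0.128 -1.182]
grip_width 0.446
```

View pics/w3.png

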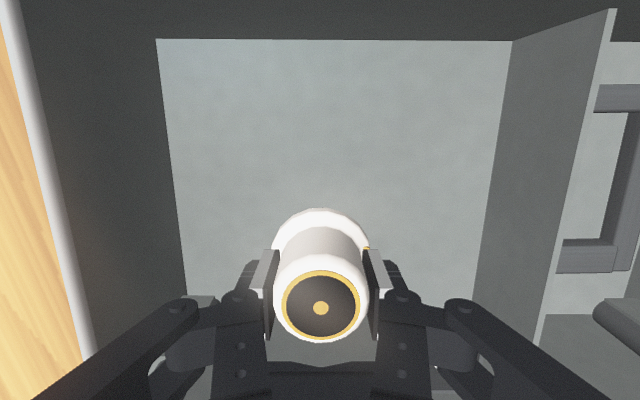

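View pics/s3.png

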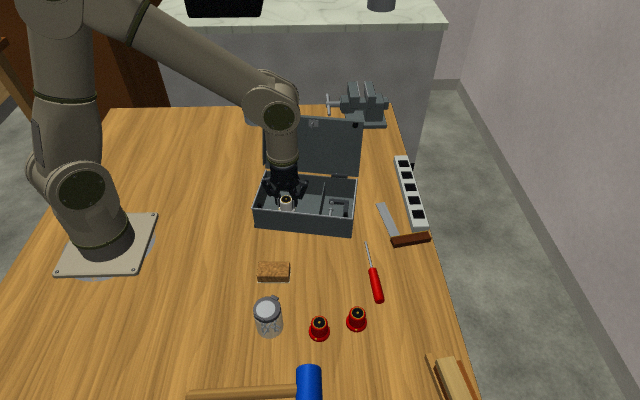

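The wrist view shows the socket held over the bay floor with its top at (320,307) and the divider at (560,150), so everything is clear. Its underside is about 28 mm up and the floor is at 3 mm, so I lower about 25 mm.

Emit:
jog_arm(steps=[0.03,0,0,0.006,0,0.03,0,0,0.012,0,0.03,0,0,0.017,0,0.03,0,0,0.021,0,0.03,0,0,0.023,0,0.03,0,0,0.024,0,0.03,0,0,0.025,0,0.03,0,0,0.0255,0,0.03,0,0,0.0255,0,0.03,0,0,0.0255,0])

```text
clock: 7.4
position: [0.52, 0.0928, 0.0419]
ee_rot: [0.765, 0.644, 0.0, -0.0]
ft_force: [0.4, 0.2, -1.6]
grip_width: 0.452
```

Emit:
jog_arm(steps=[0.03,0,0,0.001,0,0.03,0,0,0.002,0,0.03,0,0,0.002,0,0.045,0,0,0.002,0,0.05,0,0,0.002,0,0.06,0,0,0.002,0,0.07,0,0,0.001,0,0.07,0,0,0,0,0.07,0,0,-0.01,0,0.07,0,0,-0.025,0])

```text
clock: 8.4
position: [0.5195, 0.0926, 0.0673]
ee_rot: [0.765, 0.644, -0.001, -0.0]
ft_force: [0.4, -0.2, -0.1]
grip_width: 0.82
```

```bash
python3 - <<'E'
from h import *
snap('wrist','w4')
o=manip.get_obs()
for k in('clock','position','ee_rot','ft_force','grip_width'): print(k,np.round(o[k],3))
E
```

```text
clock 8.45
position [0.521 0.093 0.07 ]
ee_rot [0.765 0.644 0.001 0.   ]
ft_force [ 2.568 -0.392  1.462]
grip_width 0.816
```

View pics/w4.png

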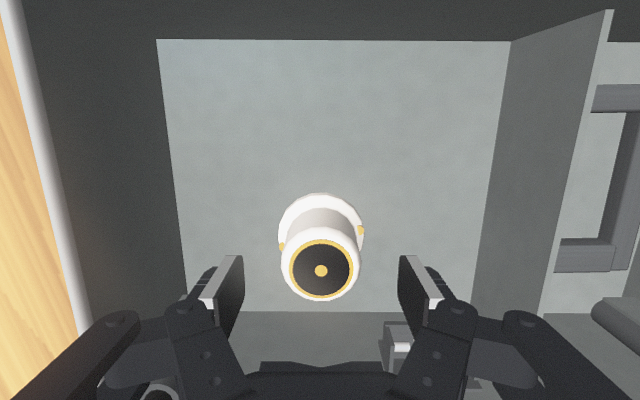

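The socket stands free in the bay at (320,248) in the wrist view. I rise with the fingers shut and travel over behind the lid.

Emit:
jog_arm(steps=[0.07,0,0,-0.04,0,0.07,0,0,-0.08,0,0.0,0,0,-0.12,0,0.0,0,0,-0.165,0,0.0,0,0,-0.21,0,0.0,0,0,-0.25,0,0.0,0,0,-0.28,0,0.0,0.02,0.005,-0.29,0,0.0,0.05,0.01,-0.29,0,0.0,0.085,0.02,-0.29,0])

```text
clock: 9.45
position: [0.5544, 0.1731, 0.359]
ee_rot: [0.765, 0.644, 0.002, -0.0]
ft_force: [0.1, 0.9, 0.3]
grip_width: 0.003
```

```bash
python3 - <<'E'
from h import *
snap('side','s4')
o=manip.get_obs()
for k in('clock','joint_pos','position','ee_rot','ft_force','grip_width'): print(k,np.round(o[k],3))
E
```

```text
clock 9.5
joint_pos [-0.944  0.227  0.676  1.424 -0.144  1.538 -0.441]
position [0.555 0.181 0.357]
ee_rot [ 0.763  0.647  0.001 -0.001]
ft_force [-3.533  5.483 -1.363]
grip_width -0.003
```

View pics/s4.png

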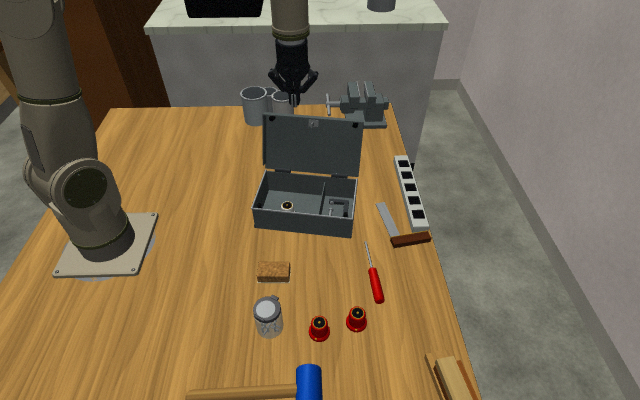

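Emit:
jog_arm(steps=[0.0,0.03,0.008,0,0,0.0,0.06,0.015,0,0,0.0,0.095,0.024,0,0,0.0,0.13,0.032,0,0,0.0,0.146,0.0356,0,0,0.0,0.146,0.0356,0.02,0,0.0,0.146,0.0356,0.05,0,0.0,0.146,0.0356,0.08,0,0.0,0.146,0.0356,0.1,0,0.0,0.146,0.0356,0.107,0])

```text
clock: 10.5
position: [0.6131, 0.3107, 0.2484]
ee_rot: [0.765, 0.644, -0.001, -0.0]
ft_force: [0.3, -0.2, 0.3]
grip_width: 0.001
```

```bash
python3 - <<'E'
from h import *
snap('top','t5')
o=manip.get_obs()
for k in('clock','joint_pos','position','ee_rot','ft_force','grip_width'): print(k,np.round(o[k],3))
im=cv2.imread('pics/t5.png');cv2.imwrite('pics/t5c.png',cv2.resize(im[100:300,80:360],None,fx=2.8,fy=2.8))
E
```

```text
clock 10.55
joint_pos [-0.941  0.525  0.613  1.297 -0.296  1.412 -0.516]
position [0.613 0.311 0.249]
ee_rot [ 0.765  0.644 -0.001 -0.   ]
ft_force [ 0.242  0.213 -0.82 ]
grip_width -0.006
```

View pics/t5c.png

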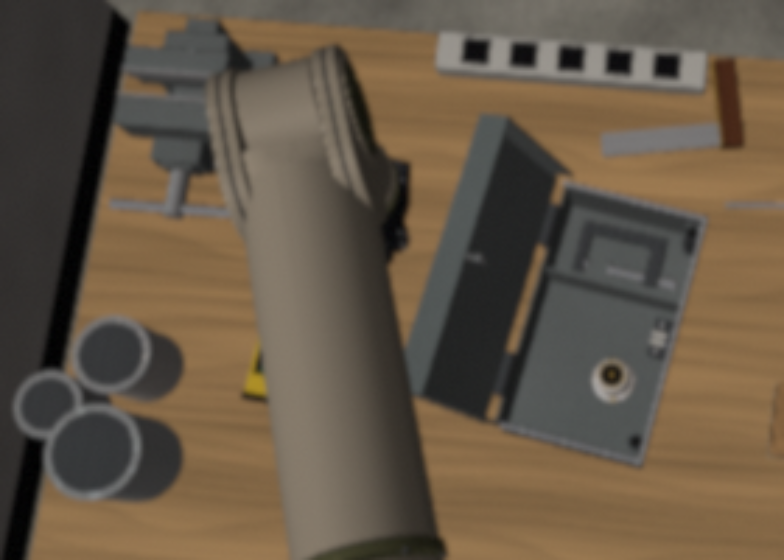

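Closed fingers are behind the lid at about (400,210) in the crop, and the socket is in the bay at (612,378). I push slowly.

Emit:
jog_arm(steps=[0.0,-0.02,0,0,0,0.0,-0.04,0,0,0,0.0,-0.05,0,0,0,0.0,-0.056,0,0,0,0.0,-0.062,0,0,0,0.0,-0.068,0,0,0,0.0,-0.074,0,0,0,0.0,-0.08,0,0,0,0.0,-0.087,0,0,0,0.0,-0.094,0,0,0])

```text
clock: 11.55
position: [0.5979, 0.2177, 0.2497]
ee_rot: [0.765, 0.644, -0.0, -0.0]
ft_force: [0.8, 1.8, -0.2]
grip_width: -0.001
```

```bash
cat >> h.py <<'E'
C=np.array([.5778,.1041]);ex=np.array([.173,.985]);ey=np.array([-.985,.173])
def box(P): return np.stack([(P[...,:2]-C)@ex,(P[...,:2]-C)@ey,P[...,2]],-1)
def lid(f):
    # side camera: see lid inner face / or outer; fit line in x-z for |y|<.1 right portion
    L=box(cloud(load(f)))
    m=(L[...,2]>.1)&(L[...,2]<.3)&(abs(L[...,0])<.2)&(L[...,1]<-.06)&(L[...,1]>-.14)
    q=L[m]; return q
E
python3 - <<'E'
from h import *
snap('side','s6')
o=manip.get_obs()
for k in('clock','position','ft_force','grip_width'): print(k,np.round(o[k],3))
print(box(np.array(o['position'])))
for f in('s4','s6'):
    q=lid(f)
    for z in(.12,.15,.18,.21,.24,.26):
        k=q[abs(q[:,2]-z)<.006]
        if len(k): print(f,z,len(k),np.median(k[:,0]).round(3))
E
```

```text
clock 11.6
position [0.598 0.216 0.25 ]
ft_force [ 0.603 -1.339 -0.888]
grip_width -0.0
[ 0.11378114 -0.00047635  0.24982675]
s4 0.12 102 0.11
s4 0.15 113 0.122
s4 0.18 113 0.134
s4 0.21 118 0.146
s4 0.24 72 0.156
s4 0.26 69 0.135
s6 0.12 77 0.098
s6 0.15 79 0.098
s6 0.18 92 0.099
s6 0.21 91 0.099
s6 0.24 46 0.099
s6 0.26 187 0.085
```

View pics/s6.png

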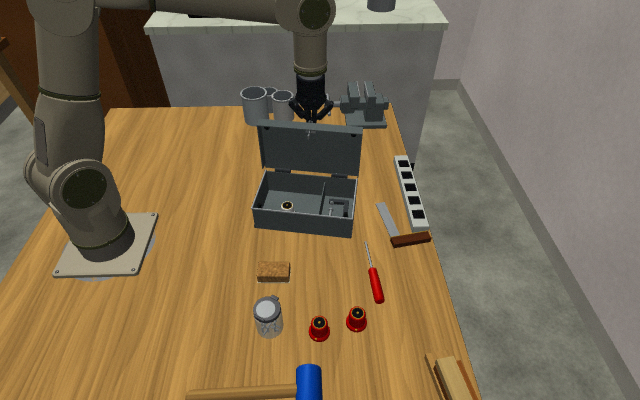

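The lid is now upright (face vertical at box x 0.099). I push on slowly past upright.

Emit:
jog_arm(steps=[0.0,-0.005,0,0,0,0.0,-0.01,0,0,0,0.0,-0.015,0,0,0,0.0,-0.02,0,0,0,0.0,-0.025,0,0,0,0.0,-0.03,0,0,0,0.0,-0.035,0,0,0,0.0,-0.039,0,0,0,0.0,-0.043,0,0,0,0.0,-0.046,0,0,0])

```text
clock: 12.6
position: [0.5902, 0.1725, 0.2498]
ee_rot: [0.765, 0.644, 0.0, 0.0]
ft_force: [-0.3, 0.1, -1.1]
grip_width: -0.003
```

```bash
python3 - <<'E'
from h import *
snap('side','s7')
o=manip.get_obs()
for k in('clock','position','ft_force'): print(k,np.round(o[k],3))
print(box(np.array(o['position'])))
for f in('s7',):
    q=lid(f)
    for z in(.12,.15,.18,.21,.24,.26):
        k=q[abs(q[:,2]-z)<.006]
        if len(k): print(f,z,len(k),np.median(k[:,0]).round(3))
E
```

```text
clock 12.65
position [0.59  0.172 0.25 ]
ft_force [-0.102 -0.969  0.774]
[ 0.06898268 -0.00046515  0.24990796]
s7 0.12 59 0.088
s7 0.15 66 0.079
s7 0.18 67 0.071
s7 0.21 65 0.062
s7 0.26 211 0.037
```

View pics/s7.png

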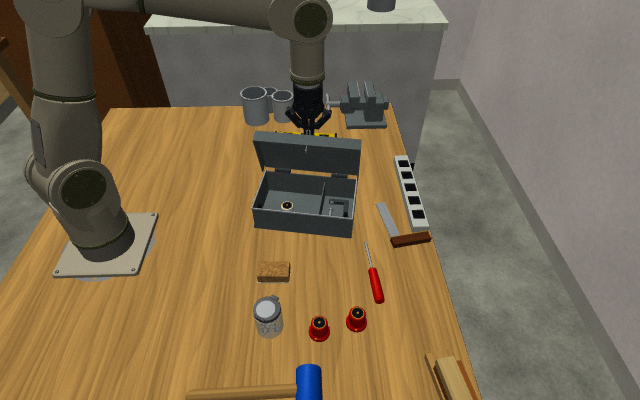

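Lid at about 1.29 rad and still staying. I push in finer steps.

Emit:
jog_arm(steps=[0.0,-0.002,0,0,0,0.0,-0.004,0,0,0,0.0,-0.006,0,0,0,0.0,-0.008,0,0,0,0.0,-0.01,0,0,0,0.0,-0.012,0,0,0,0.0,-0.014,0,0,0,0.0,-0.016,0,0,0,0.0,-0.016,0,0,0,0.0,-0.016,0,0,0])

```text
clock: 13.65
position: [0.5875, 0.1572, 0.2498]
ee_rot: [0.765, 0.644, 0.0, -0.0]
ft_force: [-0.7, -0.0, 0.0]
grip_width: 0.0
```

```bash
python3 - <<'E'
from h import *
snap('side','s8')
o=manip.get_obs()
for k in('clock','position','ft_force'): print(k,np.round(o[k],3))
for f in('s8',):
    q=lid(f)
    for z in(.12,.15,.18,.21,.24,.26):
        k=q[abs(q[:,2]-z)<.006]
        if len(k): print(f,z,len(k),np.median(k[:,0]).round(3))
E
```

```text
clock 13.7
position [0.587 0.157 0.25 ]
ft_force [-0.367 -0.025  0.95 ]
s8 0.12 49 0.085
s8 0.15 52 0.072
s8 0.18 59 0.06
s8 0.24 120 0.003
s8 0.26 39 0.029
```

Emit:
jog_arm(steps=[0.0,-0.002,0,0,0,0.0,-0.004,0,0,0,0.0,-0.006,0,0,0,0.0,-0.008,0,0,0,0.0,-0.01,0,0,0,0.0,-0.012,0,0,0,0.0,-0.012,0,0,0,0.0,-0.012,0,0,0,0.0,-0.012,0,0,0,0.0,-0.012,0,0,0])

```text
clock: 14.7
position: [0.5854, 0.1455, 0.2498]
ee_rot: [0.765, 0.644, 0.0, -0.0]
ft_force: [-0.5, 0.5, -0.0]
grip_width: -0.003
```

```bash
python3 - <<'E'
from h import *
snap('side','s9')
o=manip.get_obs()
for k in('clock','position','ft_force'): print(k,np.round(o[k],3))
for f in('s9',):
    q=lid(f)
    for z in(.12,.15,.18,.21,.24,.26):
        k=q[abs(q[:,2]-z)<.006]
        if len(k): print(f,z,len(k),np.median(k[:,0]).round(3))
E
```

```text
clock 14.75
position [0.585 0.146 0.25 ]
ft_force [1.247 0.499 0.438]
s9 0.12 39 0.08
s9 0.15 40 0.062
s9 0.24 228 -0.002
```

View pics/s9.png

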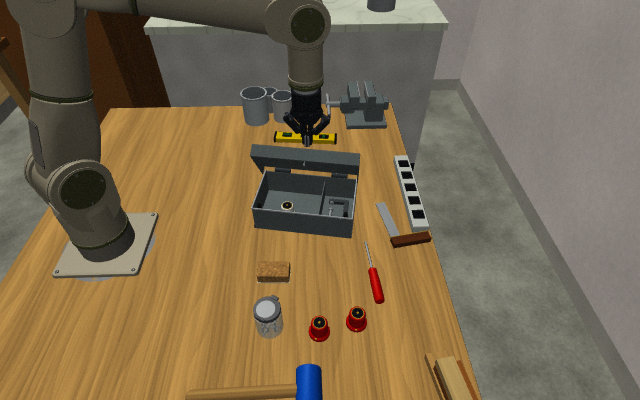

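The lid is at about 1.03 rad, further over than the hand (about 1.10), so it seems to be falling. I take the hand off.

Emit:
jog_arm(steps=[0.0,0.01,0,-0.005,0,0.0,0.02,0,-0.02,0,0.0,0.02,0,-0.04,0,0.0,0.02,0,-0.06,0,0.0,0.02,0,-0.06,0,0.0,0.02,0,-0.06,0,0.0,0.02,0,-0.06,0,0.0,0.02,0,-0.06,0,0.0,0.02,0,-0.06,0,0.0,0.02,0,-0.06,0])

```text
clock: 15.75
position: [0.5887, 0.1651, 0.3095]
ee_rot: [0.765, 0.644, -0.0, -0.0]
ft_force: [0.0, 0.0, -1.0]
grip_width: 0.003
```

```bash
python3 - <<'E'
from h import *
snap('side','s10')
o=manip.get_obs()
for k in('clock','position','ft_force'): print(k,np.round(o[k],3))
E
```

```text
clock 15.8
position [0.589 0.165 0.31 ]
ft_force [ 0.474 -1.186 -0.218]
```

View pics/s10.png

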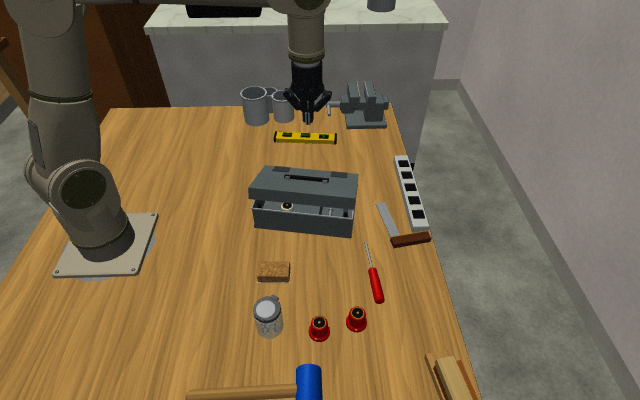

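The lid is sinking by itself. I move above the press point, staying high, while it settles.

Emit:
jog_arm(steps=[0.0,0,0,0,0,0.0,-0.02,0,0,0,0.0,-0.04,0,0,0,0.0,-0.065,0,0,0,0.0,-0.09,0,0,0,0.0,-0.115,0,0,0,0.0,-0.129,-0.001,0,0,0.0,-0.129,-0.001,0,0,0.0,-0.129,-0.001,0,0,0.0,-0.129,-0.001,0,0])

```text
clock: 16.8
position: [0.566, 0.0397, 0.3096]
ee_rot: [0.764, 0.645, 0.0, -0.0]
ft_force: [0.4, -0.7, -0.5]
grip_width: -0.002
```

```bash
cat >> h.py <<'E'
def lidang(f):
    L=box(cloud(load(f)))
    m=(L[...,2]>.08)&(L[...,2]<.2)&(L[...,0]<.08)&(L[...,0]>-.085)&(abs(L[...,1])<.14)&(abs(L[...,1])>.08)
    q=L[m]
    p=np.polyfit(q[:,0],q[:,2],1)
    for _ in range(4):
        r=q[:,2]-np.polyval(p,q[:,0]); k=abs(r)<.005; p=np.polyfit(q[k,0],q[k,2],1)
    return len(q),k.sum(),-np.arctan(p[0]),np.polyval(p,-.067)
E
python3 - <<'E'
from h import *
snap('side','s11')
o=manip.get_obs()
for k in('clock','position','ft_force'): print(k,np.round(o[k],3))
print(lidang('s11'))
E
```

```text
clock 16.85
position [0.566 0.04  0.31 ]
ft_force [ 0.189 -0.09  -0.575]
(1510, np.int64(1456), np.float64(0.07622054080749806), np.float64(0.1126076039176654))
```

View pics/s11.png

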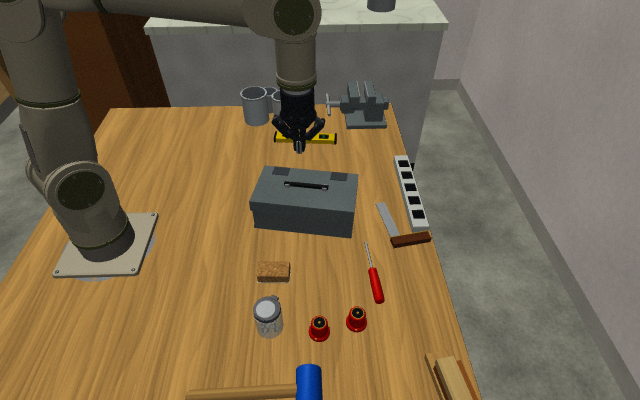

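The lid rests on its buffers: measured angle 0.076 rad, face 0.1126 m at the press point. I descend to about 15 mm above it.

Emit:
jog_arm(steps=[0.0,-0.001,0,0.02,0,0.0,-0.001,0,0.05,0,0.0,-0.001,0,0.08,0,0.0,-0.001,0,0.105,0,0.0,-0.001,0,0.125,0,0.0,-0.001,0,0.145,0,0.0,-0.001,0,0.158,0,0.0,-0.001,0,0.165,0,0.0,-0.001,0,0.165,0,0.0,-0.001,0,0.165,0])

```text
clock: 17.85
position: [0.5662, 0.0373, 0.1455]
ee_rot: [0.765, 0.644, 0.0, 0.0]
ft_force: [-0.1, 0.7, 0.4]
grip_width: 0.001
```

```bash
python3 - <<'E'
from h import *
o=manip.get_obs()
for k in('clock','position','ft_force'): print(k,np.round(o[k],4))
snap('wrist','w12');snap('side','s12')
print(lidang('s12'),box(np.array(o['position'])))
E
```

```text
clock 17.85
position [0.5662 0.0373 0.1455]
ft_force [-0.1039  0.662   0.3758]
(1448, np.int64(1382), np.float64(0.07789742062761414), np.float64(0.112732609687992)) [-6.77743719e-02 -1.18389440e-04  1.45494267e-01]
```

View pics/w12.png

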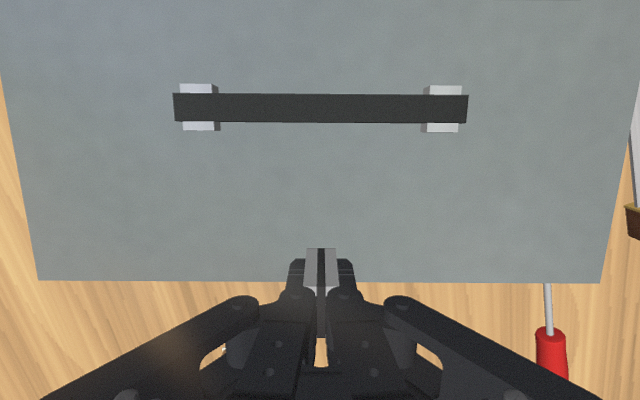

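View pics/s12.png

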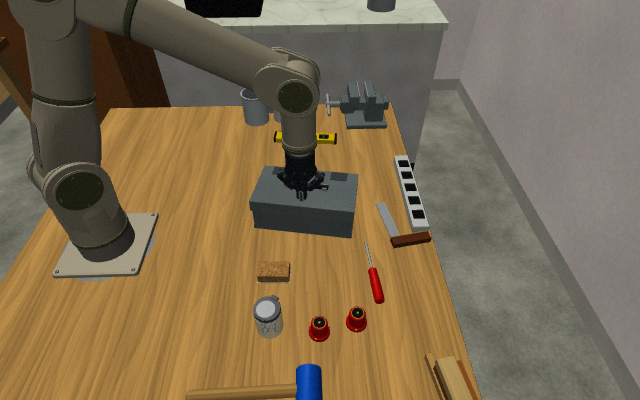

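Fingertips are over the front-middle of the lid (321,255), and the lid is still at about 0.078 rad. I go down to near contact, then feel.

Emit:
jog_arm(steps=[0.0,0,0,0.004,0,0.0,0,0,0.008,0,0.0,0,0,0.012,0,0.0,0,0,0.014,0,0.0,0,0,0.015,0,0.0,0,0,0.016,0,0.0,0,0,0.017,0,0.0,0,0,0.018,0,0.0,0,0,0.018,0,0.0,0,0,0.018,0])

```text
clock: 18.95
position: [0.5657, 0.0374, 0.1267]
ee_rot: [0.765, 0.644, 0.0, -0.0]
ft_force: [-0.5, 0.1, 0.2]
grip_width: -0.001
```

Emit:
jog_arm(steps=[0.0,0,0,0.0005,0,0.0,0,0,0.001,0,0.0,0,0,0.0015,0,0.0,0,0,0.002,0,0.0,0,0,0.0025,0,0.0,0,0,0.003,0,0.0,0,0,0.003,0,0.0,0,0,0.003,0,0.0,0,0,0.003,0,0.0,0,0,0.003,0])

```text
clock: 19.95
position: [0.5657, 0.0373, 0.1237]
ee_rot: [0.765, 0.644, 0.0, -0.0]
ft_force: [-0.5, -0.5, 0.2]
grip_width: -0.0
```

```bash
python3 - <<'E'
from h import *
F=[]
for i in range(3):
    snap('side','s13'); o=manip.get_obs();F.append(o['ft_force'][2]); print(lidang('s13'))
print(F,o['position'],o['clock'])
im=cv2.imread('pics/s13.png');cv2.imwrite('pics/s13c.png',cv2.resize(im[120:250,230:380],None,fx=4.5,fy=4.5,interpolation=cv2.INTER_CUBIC))
E
```

```text
(1507, np.int64(1482), np.float64(0.02978482824585306), np.float64(0.10521983515887426))
(1517, np.int64(1485), np.float64(0.029752264067778724), np.float64(0.10529955954162686))
(1529, np.int64(1487), np.float64(0.02886696811790502), np.float64(0.10523158217859796))
[np.float64(-0.17465936771576085), np.float64(-0.0280762411300558), np.float64(0.6806834696767866)] [0.56573245 0.03729264 0.12377431] 20.1
```

View pics/s13c.png

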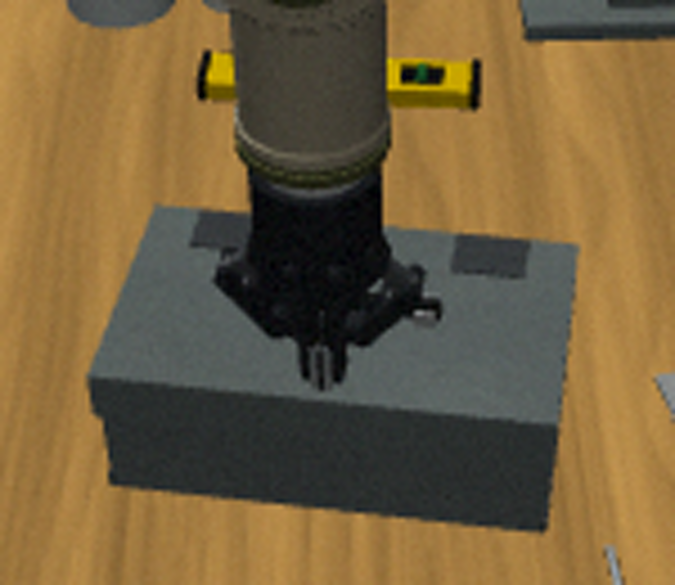

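The lid followed to about 0.03 rad under the fingers with only a small force, so it is still in the soft part. I continue with 1.5 mm steps.

Emit:
jog_arm(steps=[0.0,0,0,0.0003,0,0.0,0,0,0.0006,0,0.0,0,0,0.0009,0,0.0,0,0,0.0012,0,0.0,0,0,0.0015,0,0.0,0,0,0.0015,0,0.0,0,0,0.0015,0,0.0,0,0,0.0015,0,0.0,0,0,0.0015,0,0.0,0,0,0.0015,0])

```text
clock: 21.1
position: [0.5657, 0.0371, 0.1223]
ee_rot: [0.765, 0.644, 0.0, -0.0]
ft_force: [-0.9, 0.2, 0.6]
grip_width: 0.003
```

```bash
python3 - <<'E'
from h import *
for i in range(2):
    snap('side','s14'); o=manip.get_obs();print(lidang('s14'),o['ft_force'],o['position'])
E
```

```text
(1535, np.int64(1499), np.float64(0.020837716154763708), np.float64(0.10388693806287955)) [-0.01048687 -1.1947897   0.88308677] [0.56569647 0.03716844 0.12226793]
(1538, np.int64(1502), np.float64(0.020827280289107783), np.float64(0.10382678979655878)) [ 0.30384509 -0.66580696  1.01601808] [0.56573121 0.03714379 0.12226943]
```

Emit:
jog_arm(steps=[0.0,0,0,0.0003,0,0.0,0,0,0.0006,0,0.0,0,0,0.0009,0,0.0,0,0,0.0012,0,0.0,0,0,0.0015,0,0.0,0,0,0.0015,0,0.0,0,0,0.0015,0,0.0,0,0,0.0015,0,0.0,0,0,0.0015,0,0.0,0,0,0.0015,0])

```text
clock: 22.2
position: [0.5658, 0.0373, 0.1208]
ee_rot: [0.765, 0.644, 0.0, -0.0]
ft_force: [1.3, 0.3, 0.5]
grip_width: -0.0
```

Emit:
jog_arm(steps=[0.0,0,0,0.0003,0,0.0,0,0,0.0006,0,0.0,0,0,0.0009,0,0.0,0,0,0.0012,0,0.0,0,0,0.0015,0,0.0,0,0,0.0015,0,0.0,0,0,0.0015,0,0.0,0,0,0.0015,0,0.0,0,0,0.0015,0,0.0,0,0,0.0015,0])

```text
clock: 23.2
position: [0.5657, 0.0372, 0.1193]
ee_rot: [0.765, 0.644, 0.0, -0.0]
ft_force: [0.6, -0.8, 1.2]
grip_width: 0.002
```

```bash
python3 - <<'E'
from h import *
for i in range(2):
    snap('side','s15'); o=manip.get_obs();print(lidang('s15'),o['ft_force'],o['position'])
E
```

```text
(1535, np.int64(1511), np.float64(0.003360727386462052), np.float64(0.10100888949614693)) [ 0.22069139 -0.46317293  0.82467338] [0.5657201  0.03717634 0.11925956]
(1548, np.int64(1523), np.float64(0.0023333428303746436), np.float64(0.10094979246065806)) [ 1.19734155 -0.41323874  1.46073923] [0.56572012 0.03720729 0.11925936]
```

Emit:
jog_arm(steps=[0.0,0,0,0.0003,0,0.0,0,0,0.0006,0,0.0,0,0,0.0009,0,0.0,0,0,0.0012,0,0.0,0,0,0.0015,0,0.0,0,0,0.0015,0,0.0,0,0,0.0015,0,0.0,0,0,0.0015,0,0.0,0,0,0.0015,0,0.0,0,0,0.0015,0])

```text
clock: 24.3
position: [0.5657, 0.0371, 0.1178]
ee_rot: [0.765, 0.644, 0.0, -0.0]
ft_force: [0.1, -1.3, 2.1]
grip_width: -0.002
```

Emit:
jog_arm(steps=[0.0,0,0,0.0003,0,0.0,0,0,0.0006,0,0.0,0,0,0.0009,0,0.0,0,0,0.0012,0,0.0,0,0,0.0012,0,0.0,0,0,0.0012,0,0.0,0,0,0.0012,0,0.0,0,0,0.0012,0,0.0,0,0,0.0012,0,0.0,0,0,0.0012,0])

```text
clock: 25.3
position: [0.5657, 0.0371, 0.1168]
ee_rot: [0.765, 0.644, 0.0, -0.0]
ft_force: [-1.4, -1.0, 6.2]
grip_width: -0.001
```

The force jumped to 6.2 N, so the catch is engaged. I take 0.8 mm steps.

Emit:
jog_arm(steps=[0.0,0,0,0.0002,0,0.0,0,0,0.0004,0,0.0,0,0,0.0006,0,0.0,0,0,0.0008,0,0.0,0,0,0.0008,0,0.0,0,0,0.0008,0,0.0,0,0,0.0008,0,0.0,0,0,0.0008,0,0.0,0,0,0.0008,0,0.0,0,0,0.0008,0])

```text
clock: 26.3
position: [0.5658, 0.0371, 0.1163]
ee_rot: [0.765, 0.644, 0.0, -0.0]
ft_force: [-2.7, -0.9, 8.0]
grip_width: 0.004
```

Emit:
jog_arm(steps=[0.0,0,0,0.0002,0,0.0,0,0,0.0004,0,0.0,0,0,0.0006,0,0.0,0,0,0.0008,0,0.0,0,0,0.0008,0,0.0,0,0,0.0008,0,0.0,0,0,0.0008,0,0.0,0,0,0.0008,0,0.0,0,0,0.0008,0,0.0,0,0,0.0008,0])

```text
clock: 27.3
position: [0.5658, 0.037, 0.1156]
ee_rot: [0.765, 0.644, 0.0, -0.0]
ft_force: [-2.7, -1.6, 9.5]
grip_width: 0.002
```

Emit:
jog_arm(steps=[0.0,0,0,0.0002,0,0.0,0,0,0.0004,0,0.0,0,0,0.0006,0,0.0,0,0,0.0008,0,0.0,0,0,0.0008,0,0.0,0,0,0.0008,0,0.0,0,0,0.0008,0,0.0,0,0,0.0008,0,0.0,0,0,0.0008,0,0.0,0,0,0.0008,0])

```text
clock: 28.3
position: [0.5658, 0.037, 0.1148]
ee_rot: [0.765, 0.644, 0.0, -0.0]
ft_force: [-3.7, -2.0, 9.7]
grip_width: -0.0
```

Emit:
jog_arm(steps=[0.0,0,0,0.0002,0,0.0,0,0,0.0004,0,0.0,0,0,0.0006,0,0.0,0,0,0.0008,0,0.0,0,0,0.0008,0,0.0,0,0,0.0008,0,0.0,0,0,0.0008,0,0.0,0,0,0.0008,0,0.0,0,0,0.0008,0,0.0,0,0,0.0008,0])

```text
clock: 29.3
position: [0.5658, 0.037, 0.1139]
ee_rot: [0.765, 0.644, 0.0, -0.0]
ft_force: [-3.4, -0.5, 8.7]
grip_width: 0.004
```

Force is past its peak and falling. One more step.

Emit:
jog_arm(steps=[0.0,0,0,0.0002,0,0.0,0,0,0.0004,0,0.0,0,0,0.0006,0,0.0,0,0,0.0008,0,0.0,0,0,0.0008,0,0.0,0,0,0.0008,0,0.0,0,0,0.0008,0,0.0,0,0,0.0008,0,0.0,0,0,0.0008,0,0.0,0,0,0.0008,0])

```text
clock: 30.3
position: [0.5658, 0.0369, 0.113]
ee_rot: [0.765, 0.644, 0.0, -0.0]
ft_force: [-2.0, -2.0, 7.4]
grip_width: 0.002
```

Emit:
jog_arm(steps=[0.0,0,0,0.0002,0,0.0,0,0,0.0004,0,0.0,0,0,0.0006,0,0.0,0,0,0.0008,0,0.0,0,0,0.0008,0,0.0,0,0,0.0008,0,0.0,0,0,0.0008,0,0.0,0,0,0.0008,0,0.0,0,0,0.0008,0,0.0,0,0,0.0008,0])

```text
clock: 31.3
position: [0.5657, 0.0369, 0.112]
ee_rot: [0.765, 0.644, -0.0, 0.0]
ft_force: [-2.7, -2.4, 5.8]
grip_width: -0.002
```

```bash
python3 - <<'E'
from h import *
snap('side','s16'); o=manip.get_obs();print(lidang('s16'),o['ft_force'],o['position'])
E
```

```text
(1623, np.int64(1607), np.float64(-0.04379327591706775), np.float64(0.09381235168309943)) [-1.3954595  -2.33652814  5.66056899] [0.56571356 0.03687233 0.11200626]
```

Emit:
jog_arm(steps=[0.0,0,0,0.0002,0,0.0,0,0,0.0004,0,0.0,0,0,0.0006,0,0.0,0,0,0.0008,0,0.0,0,0,0.0008,0,0.0,0,0,0.0008,0,0.0,0,0,0.0008,0,0.0,0,0,0.0008,0,0.0,0,0,0.0008,0,0.0,0,0,0.0008,0])

```text
clock: 32.35
position: [0.5657, 0.0374, 0.1109]
ee_rot: [0.765, 0.644, 0.0, -0.0]
ft_force: [-0.0, -1.3, 1.9]
grip_width: -0.001
```

Emit:
jog_arm(steps=[0.0,0,0,0.0002,0,0.0,0,0,0.0004,0,0.0,0,0,0.0006,0,0.0,0,0,0.0008,0,0.0,0,0,0.0008,0,0.0,0,0,0.0008,0,0.0,0,0,0.0008,0,0.0,0,0,0.0008,0,0.0,0,0,0.0008,0,0.0,0,0,0.0008,0])

```text
clock: 33.35
position: [0.5657, 0.0373, 0.1101]
ee_rot: [0.765, 0.644, 0.0, -0.0]
ft_force: [0.4, -1.1, -0.2]
grip_width: 0.004
```

```bash
python3 - <<'E'
from h import *
snap('side','s17'); o=manip.get_obs();print(lidang('s17'),o['ft_force'],o['position'])
E
```

```text
(1623, np.int64(1610), np.float64(-0.05615649351825424), np.float64(0.09170715537914174)) [-0.00480223 -0.3434047   0.28668572] [0.56568005 0.03726178 0.11014279]
```

The force dropped to zero, so the catch has pulled the lid in (about -0.056 rad). I lift off and check that it holds.

Emit:
jog_arm(steps=[0.0,0,0,-0.002,0,0.0,0,0,-0.006,0,0.0,0,0,-0.012,0,0.0,0,0,-0.02,0,0.0,0,0,-0.04,0,0.0,0,0,-0.06,0,0.0,0,0,-0.08,0,0.0,0,0,-0.09,0,0.0,0,0,-0.1,0,0.0,0,0,-0.1,0])

```text
clock: 34.4
position: [0.5662, 0.0372, 0.2112]
ee_rot: [0.765, 0.644, 0.001, 0.0]
ft_force: [-0.1, -0.1, 0.3]
grip_width: 0.004
```

```bash
python3 - <<'E'
from h import *
snap('side','s18'); o=manip.get_obs();print(lidang('s18'),o['ft_force'],o['position'],o['clock'])
E
```

```text
(1634, np.int64(1622), np.float64(-0.05580891524108808), np.float64(0.09167293844213761)) [-0.21772812  0.346847   -0.09924634] [0.56579722 0.03722541 0.21028156] 34.45
```

View pics/s18.png

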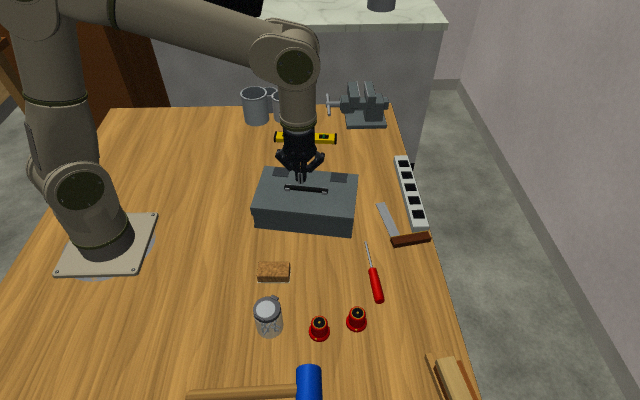

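The lid stays at -0.056 rad with the hand about 100 mm clear, and the bystanders look unmoved. Handing in.

```bash
python3 - <<'E'
from h import *
print(manip.hand_in())
E
```

```text
the job is handed in; nothing more can be done
None
```

The job is done and handed in at about 34.5 s; `hand_in` gives no verdict.

- **Socket:** I picked up the white socket, leaving the two red look-alikes alone. I lowered it to the floor of the larger bay and let go, and the wrist picture showed it standing free there. I could not see it again once the lid was shut.
- **Lid swing:** I pushed the lid past upright until it fell away by itself at about 1.1 rad, then took the hand off. It sank untouched and rested on the buffers at about 0.077 rad.
- **Catch:** I pressed over the catch in small steps. The largest reading was 9.7 N, then it dropped to about 0 N as the catch pulled the lid in. I only read the force at the end of each step.
- **Last checks:** With the hand about 100 mm clear, the lid stayed at about -0.056 rad. The bystanders looked unmoved in the side picture, but I did not measure them. The clamp is out of sight under the lid. No check failed or disagreed.

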